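Open the double-latched biscuit case

ROBOT

A 7-joint arm with a two-finger parallel gripper is mounted at the origin on a cart in front of the work surface, level with it; the furniture and walls round the work are solid. World frame = base frame: x ahead of the robot, y to its left, z up, the work surface at z = 0. Lengths are in m, angles in rad, forces in N, time in s.
With the tool pointing down it reaches from about 0.35 to 0.9 m from the base axis. Payload 8.1 kg.
Tool frame: the origin (TCP) lies between the finger pads; the fingertips stand 25 mm ahead of it and the grasp point (between the pads) lies 6 mm ahead of it; z points along the fingers, y is the direction in which the jaws open and shut (so a half turn about z gives the same grasp; the last joint's range is limited). The gripper opens to 92 mm and grips with 3 to 60 N. Pads are 19 mm wide; open, the fingers measure 130 mm over their backs; the gripper's body (75 mm by 190 mm) begins 47 mm behind the grasp point.
Start: joints at [1.218, 0.434, 0.025, 1.573, -0.012, 1.134, -0.075], TCP at [0.154, -0.606, 0.252] pointing down, gripper open.
Joint ranges: [-2.62, 2.62], [-0.44, 2.09], [-1.27, 1.32], [0.08, 2.57], [-1.32, 4.46], [0.12, 2], [-2.74, 2.74]. Speed limits (rad/s): [2.22, 2.22, 3.01, 3.01, 3.14, 3.14, 3.14].

INTERFACE

Orientations are given as a rotation vector (axis times angle).
In Python, from cell import * gives the robot as it stands.
- The arm moves only by the shell command python3 -m jog 'ROWS' [FORCE]. ROWS is JSON, one flat list of numbers, 5 for each row, row after row: the finger opening in mm, from 0 to 91.8, then the shift along the tool's x, y, z in units of 40 mm (1.0 is 40 mm), then the turn about the tool's z in units of 6 degrees (1.0 is 6 degrees). A call has 1 to 20 rows; each row shifts and turns the pose as measured when the row begins, along the tool's axes as they then stand; what a row does not reach is not made up. A row lasts 1/12 s, in which the tool goes at most 41.7 mm and 7.16 degrees, less where a joint would pass 70% of its speed; a pose out of reach is approached as far as the arm can. A call is refused whole if a number of a shift passes 1 or a number of a turn 1, either way. A call with a gripper value outside its range is refused whole. The fingers move at their own pace and stop on an object; FORCE is the grip in N (left out, the last holds). Time passes only in rows, so rows that do not move let the fingers close. It gives the time, the measured TCP pose, the force and the opening at its end, in the units of the state.
- observe(): the state, without advancing time (a new reading comes with each control period).
- get_image(name): name is "side" or "top"; returns the picture (384x512x3 uint8, red, green, blue); there is no depth.
- camera_params(name): a dict with "intrinsics" (3x3 intrinsics, pixels), "dist_coeffs" ([k1, k2, p1, p2, k3] as OpenCV has them; the pictures are not rectified), "xyz" and "orientation" of the camera in the world. Camera axes: x right, y down, z forward; pixel columns grow to the right and rows downward; lengths in m; the calibration is good to about 2 mm. A picture is of the moment at which its call begins. camera_params takes no time and is no camera call.
- sign_off(): hands the job in, once; it reports no verdict.
The state is a dict: "clock": time; "joints": joint angles; "dq": joint speeds; "joint_efforts": joint torques, N m; "position": TCP position; "ee_rot": TCP orientation; "force": force on the tool from outside, world axes, zero at the start; "ft_torque": the same for the moment, N m; "width": opening from 0.0 (shut) to 1.0 (fully open).
Only numpy, scipy, OpenCV 4.12 (cv2) and the standard library are available. Lean on these libraries where they do the work, as an engineer would, in place of code of your own. Each camera call takes 0.05 s, during which the arm holds its last target. There are 200 camera calls.

TASK

Open the sloping biscuit case: turn the keeper arm fully clear of the bolt (up the slope), then press the bolt's knob in and slide the bolt back to its stop, letting the knob spring up again. Then raise the lid by its handle to its stop and leave it standing wide open, without disturbing the things around.

Things in the scene. Friction and masses are not known exactly. Their poses are not given: they have to be found in the camera images.
- case: biscuit case fixed to the table: white box 260 mm wide (its y), 220 mm deep (its x), 200 mm high at the back, with a wooden lid that slopes down to the front. Origin: centre of its underside; x points to its back (the lid's hinge side), y to its left as seen from the front, z up. The case's front looks roughly to the robot. The shut lid slopes 0.52 rad (30 degrees): it falls towards the front. Lid axes used below: x up the slope, y to the case's left, z square out of the lid.
- lid_hinge (a point): middle of the lid's hinge line at the lid's upper edge, on the lid's underside, 190 mm above the table; turns with the lid, axes = lid axes. The lid is 196 mm long from here down the slope and 12 mm thick, so its outer face is 12 mm out along z. Measured from here along the lid axes (shut and latched): keeper pivot (-100, -50), keeper post (-100, -5), bolt knob (-100, +95), handle (-175, 0) mm.
- keeper_post (a point): middle of the grip post of the keeper (the first catch). The keeper is a flat steel arm 62 mm long, 14 mm wide, swivelling on the lid's face about its square axis; the round post, 16 mm diameter, stands on it 45 mm from the pivot, and its top is 37 mm above the lid's outer face (this point is 24 mm above it). The axes turn with the arm; its y points from the pivot along the arm.
- keeper (a joint): keeper angle, rad: 0 = arm points to the lid's left (+y) at the end of the bolt and blocks it; 1.57 = end stop, arm points up the slope, fully clear of the bolt. It turns clockwise seen looking at the lid's face; stays by friction (about 2 N at the post).
- bolt_knob (a point): middle height of the bolt's knob (the second latch): a steel fin 26 mm long along the lid's y, 16 mm thick along the lid's x; this point is 30 mm above the lid's outer face, the top of the knob 39 mm, its lower end 9 mm. 45 mm or more to each side along the slope are free. The axes are the lid's. The point moves with the bolt and with the pressing of the knob.
- thumb (a joint): how far the knob is pressed towards the lid, m: 0 up, 0.007 fully down. A spring resists, 3 N at first and 10 N fully down. A tooth ahead of the knob stands against a steel bridge over the bolt; only with the knob pressed at least 0.0055 does it pass beneath. After about 0.024 of sliding the tooth is past the bridge and the knob springs up again when let go, which keeps the bolt drawn.
- bolt (a joint): bolt draw, m: 0 = shot, its end under the staple on the case's left side, the lid locked; it slides to the lid's right (-y) to the end stop at 0.035. Friction 1.5 N. Without the knob pressed, or with the keeper not turned clear (under about 0.5 rad), it goes only about 2 mm.
- lid_handle (a point): middle of the lid's handle: a round steel bar, 12 mm diameter, 110 mm long along the lid's y, its middle 35 mm off the lid's outer face and 175 mm down the lid from the hinge. The axes are the lid's.
- lid (a joint): lid angle, rad: 0 shut on the slope, 1.0 wide open at its end stop. It opens by lifting the handle, about the lid's +y axis through the hinge point. The hinge is stiff (about 4 to 8 N at the handle) and the lid stays where it is left.
- jar_left: bystander, loose: small sugar-sprinkle tub, 44 mm across, 70 mm high, standing left of the case; origin at the centre of its underside.
- timer: bystander, loose: round wind-up kitchen timer, 62 mm across, 58 mm high, standing right of the case; origin at the centre of its underside.
- tumbler: bystander, loose: clear drinking tumbler, 81 mm across, 91 mm high, standing right of the case towards its back; origin at the centre of its underside.
- mug: bystander, loose: white mug, 83 x 108 mm, 68 mm high, standing left of the case towards its back; origin at the centre of its underside.
- cutter: bystander, loose: small round pastry cutter, 36 mm across, 24 mm high, standing on the flat ledge behind the lid's hinge, 200 mm above the table; origin at the centre of its underside.
- star: bystander, loose: star-shaped pastry cutter, 57 mm across, 22 mm high, lying left of the case towards its front; origin at the centre of its underside.

How it is judged:
On the way, in this order (a step that is already met when the one before it is completed fails the run):
1. the keeper is turned clear while the bolt is still shot (value of joint keeper above 1.3 rad and value of joint bolt below 0.006 m), for 0.1 s.
2. the bolt is drawn back and its knob has sprung up, with the lid still shut (value of joint bolt above 0.028 m and value of joint thumb below 0.002 m and value of joint lid below 0.05 rad), for 0.1 s.
At the end, for the whole second after the job is handed in: The lid stands open at 0.9 rad (52 degrees) or more and is at rest; the bolt is still drawn by 28 mm or more with its knob up (pressed less than 2 mm); the keeper still stands at 1.2 rad or more, clear of the bolt (value of joint lid above 0.9 rad and velocity of joint lid below 0.05 rad/s and value of joint bolt above 0.028 m and value of joint thumb below 0.002 m and value of joint keeper above 1.2 rad); the robot touches nothing.
It fails at once if a bystander is shoved by more than 30 mm (distance of any of jar_left, timer, tumbler, mug, cutter, star from where it was at the start of the episode above 0.03 m).
It fails at once if a bystander is knocked over (angle between any of jar_left, timer, tumbler, mug, cutter, star's own z axis and vertical above 0.5 rad).
It also fails if it takes over 56 s, if anything falls off the work surface, if the arm or the gripper's body presses on something with over 40 N, if the wrist force passes 120 N, or if a joint passes its speed limit or range.

## Working session

There is one attempt and no reset: what is moved stays moved. The work goes in short steps, Python scripts to look and compute and a shell command to move; the robot and the scene stay as the last step left them, time stands still between calls to the robot, and variables do not carry over. Pictures are saved under pics/ and viewed, about 8 in all and at most 12, crops included, and the job is handed in when it is done.

```bash
mkdir -p pics; ls; python3 - <<'E'
from cell import *
import cv2
print(observe())
for n in("side","top"):
    print(n,camera_params(n)); cv2.imwrite(f"pics/{n}0.png",get_image(n)[:,:,::-1])
E
```

```text
pics
{'clock': 0.0, 'joints': array([ 1.21838851,  0.43520274,  0.02496311,  1.57407843, -0.01160377,
        1.13395901, -0.07513739]), 'dq': array([ 0.00014134,  0.00022659,  0.00034658,  0.00017875, -0.00162902,
        0.0001855 , -0.00032205]), 'joint_efforts': array([ 3.78588738e-04, -6.67858744e+01,  9.85630341e-01, -3.14460862e+01,
       -6.04791543e-02,  4.29015909e-02,  1.57230288e-04]), 'position': array([ 0.15435598, -0.60517485,  0.2509646 ]), 'ee_rot': array([-3.11568024e+00, -3.91039424e-01,  4.94369640e-04]), 'force': array([-0.28806069, -0.45211735, -0.33739454]), 'ft_torque': array([ 0.00332965,  0.00512157, -0.03591549]), 'width': 1.0009309736906074}
side {'intrinsics': array([[361.69472612,   0.        , 245.92446343],
       [  0.        , 361.69472612, 185.98172647],
       [  0.        ,   0.        ,   1.        ]]), 'dist_coeffs': array([0.01987201, 0.        , 0.        , 0.        , 0.        ]), 'xyz': array([0.62952283, 0.89611629, 0.52214994]), 'orientation': array([-0.01647347,  2.63365316, -1.71100917])}
top {'intrinsics': array([[405.47424066,   0.        , 252.29899093],
       [  0.        , 405.47424066, 195.46592507],
       [  0.        ,   0.        ,   1.        ]]), 'dist_coeffs': array([-0.07687912,  0.        ,  0.        ,  0.        ,  0.        ]), 'xyz': array([0.42800042, 0.06461045, 1.12680523]), 'orientation': array([-2.17601002,  2.03433314, -0.22681138])}
```

View pics/top0.png

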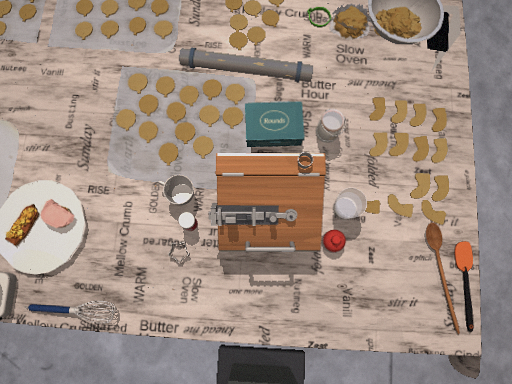

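View pics/side0.png

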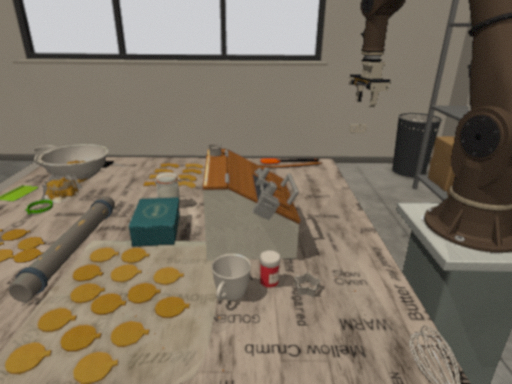

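Top: lid spans px x 217–324, y 155–252; bolt row at y≈214 (knob at left ≈215–240), keeper post at ≈290; handle at y≈246. Side view shows the case from its left at (255,210).

```bash
python3 - <<'E'
import cv2
i=cv2.imread("pics/top0.png")[145:260,200:340]
cv2.imwrite("pics/tc.png",cv2.resize(i,None,fx=5,fy=5,interpolation=cv2.INTER_CUBIC))
E
```

```text
(no output)
```

View pics/tc.png

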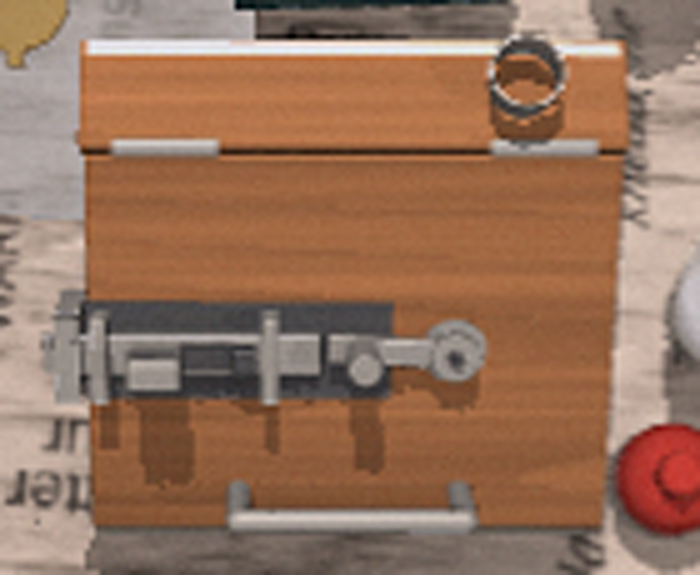

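Crop (5x, offset 200,145) shows post top ≈(364,367), knob top ≈(154,374), handle bar ends (232,521)–(472,521), pivot (457,350), hinge line y≈152. Casting these to known heights.

```bash
cat > h.py <<'E'
import numpy as np, cv2
from cell import *
from scipy.spatial.transform import Rotation as R
def ray(n,uv,z):
    c=camera_params(n); K=np.array(c["intrinsics"]); d=np.array(c["dist_coeffs"])
    p=cv2.undistortPoints(np.array(uv,float).reshape(-1,1,2),K,d)[:,0]
    r=R.from_rotvec(c["orientation"]).apply(np.c_[p,np.ones(len(p))]); o=np.array(c["xyz"])
    return o+r*((np.array(z)-o[2])/r[:,2])[:,None]
def lid(a,b,c,th=0):   # lid coords (mm) -> case-frame offset from hinge, m
    s=np.deg2rad(30)-th
    return np.array([a*np.cos(s)-c*np.sin(s),b,190+a*np.sin(s)+c*np.cos(s)])/1e3
def goto(p,yaw=None):  # needed shift in tool axes, units of 40 mm, to bring TCP to p
    s=observe(); M=R.from_rotvec(s["ee_rot"])
    d=M.inv().apply(np.array(p)-s["position"])/0.04
    x=M.as_matrix()[:,0]; 
    print("t",round(s["clock"],2),"pos",s["position"].round(4),"tool x dir deg",np.degrees(np.arctan2(x[1],x[0])).round(2),"down",M.as_matrix()[2,2].round(4),"F",s["force"].round(1),"w",round(s["width"]*91.8,1),"shift units",d.round(2))
E
python3 - <<'E'
from h import *
crop=np.array([[364,367],[154,374],[232,521],[472,521],[457,350],[85,152],[617,152]])
uv=(crop+.5)/5-.5+[200,145]
L=np.array([lid(-100,-5,49),lid(-100,95,51),lid(-175,55,50),lid(-175,-55,50),lid(-100,-50,20),lid(0,130,12),lid(0,-130,12)])
P=ray("top",uv,L[:,2]); print(P.round(4))
print("knob-post",np.linalg.norm(P[1]-P[0]),"handle",np.linalg.norm(P[2]-P[3]))
A=L[:4,:2];B=P[:4,:2];a=A-A.mean(0);b=B-B.mean(0)
yaw=np.arctan2((a[:,0]*b[:,1]-a[:,1]*b[:,0]).sum(),(a*b).sum()); c,s=np.cos(yaw),np.sin(yaw);Q=np.array([[c,-s],[s,c]])
t=B.mean(0)-Q@A.mean(0); print("yaw",np.degrees(yaw),"hinge",t); print(((L[:,:2]@Q.T+t-P[:,:2])*1e3).round(1))
E
```

```text
[[ 0.5843  0.0224  0.1824]
 [ 0.574   0.1208  0.1842]
 [ 0.5111  0.0801  0.1458]
 [ 0.5187 -0.0355  0.1458]
 [ 0.5998 -0.0233  0.1573]
 [ 0.6752  0.1608  0.2004]
 [ 0.6925 -0.091   0.2004]]
knob-post 0.09895142964439463 handle 0.1158499172263978
yaw 3.8850485600271445 hinge [0.69231257 0.03426408]
[[-2.5 -0.7]
 [-0.   0.6]
 [ 1.4 -2.9]
 [ 1.2  3. ]
 [-0.5  1.1]
 [ 2.3  2.8]
 [ 2.7 -4.9]]
```

```bash
cat >> h.py <<'E'
Y=np.radians(3.9); HX=np.array([0.691,0.034])
def W(a,b,c,th=0):
    p=lid(a,b,c,th); return np.array([HX[0]+p[0]*np.cos(Y)-p[1]*np.sin(Y),HX[1]+p[0]*np.sin(Y)+p[1]*np.cos(Y),p[2]])
E
python3 -m jog '[40,0,0,-1,0.9, 40,0,0,-1,0.85, 40,0,0,0,0]' 20; python3 - <<'E'
from h import *
p=W(-100,-5,40); print(p)
p[2]=.30; goto(p)
E
```

```text
clock: 0.35
position: [0.1535, -0.6031, 0.3296]
ee_rot: [-3.13, -0.091, 0.005]
force: [0.2, -0.4, 0.8]
width: 0.832
[0.5849844  0.02176098 0.17464102]
t 0.35 pos [ 0.1535 -0.6031  0.3296] tool x dir deg 3.33 down -0.9999 F [ 0.2 -0.4  0.8] w 76.4 shift units [ 11.68 -14.96   0.87]
```

```bash
python3 -m jog '[26,0.61,-0.78,0.04,0, 26,0.61,-0.78,0.04,0, 26,0.61,-0.78,0.04,0, 26,0.61,-0.78,0.04,0, 26,0.61,-0.78,0.04,0, 26,0.61,-0.78,0.04,0, 26,0.61,-0.78,0.04,0, 26,0.61,-0.78,0.04,0, 26,0.61,-0.78,0.04,0, 26,0.61,-0.78,0.04,0, 26,0.61,-0.78,0.04,0, 26,0.61,-0.78,0.04,0, 26,0.61,-0.78,0.04,0, 26,0.61,-0.78,0.04,0, 26,0.61,-0.78,0.04,0, 26,0.61,-0.78,0.04,0, 26,0.61,-0.78,0.04,0, 26,0.61,-0.78,0.04,0, 26,0,0,0,0, 26,0,0,0,0]'; python3 - <<'E'
from h import *
p=W(-100,-5,40); p[2]=.24; goto(p)
E
```

```text
clock: 2.02
position: [0.573, 0.0099, 0.2962]
ee_rot: [-3.131, -0.081, 0.016]
force: [-0.3, -1.8, -0.1]
width: 0.284
t 2.02 pos [0.573  0.0099 0.2962] tool x dir deg 2.96 down -0.9999 F [-0.3 -1.8 -0.1] w 26.1 shift units [ 0.33 -0.27  1.4 ]
```

```bash
python3 -m jog '[26,0.17,-0.14,0.7,-0.16, 26,0.17,-0.14,0.7,0, 26,0,0,0,0]'; python3 - <<'E'
from h import *
p=W(-100,-5,40); p[2]=.189; goto(p)
a=get_image("top")[145:260,200:340,::-1]; b=get_image("side")[130:250,190:330,::-1]
z=lambda i:cv2.resize(i,(560,460),interpolation=cv2.INTER_CUBIC)
cv2.imwrite("pics/n1.png",cv2.resize(np.vstack([z(a),z(b)]),None,fx=.65,fy=.65))
E
```

```text
clock: 2.27
position: [0.5862, 0.0231, 0.2393]
ee_rot: [-3.13, -0.11, 0.011]
force: [-1.3, -0.7, -0.7]
width: 0.283
t 2.27 pos [0.5862 0.0231 0.2393] tool x dir deg 4.03 down -0.9999 F [-1.3 -0.7 -0.7] w 26.0 shift units [-0.02  0.04  1.26]
```

View pics/n1.png

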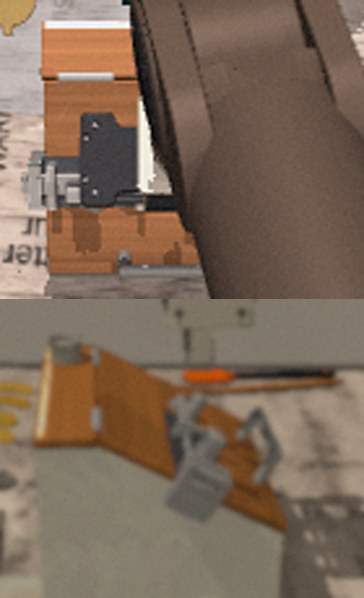

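The arm hides the post from above, and in the side crop the fingers (near (200,345)) are just above the latch row. I'll descend slowly and watch the force.

```bash
python3 -m jog '[28,0,0,0.4,0, 28,0,0,0.4,0, 28,0,0,0.2,0, 28,0,0,0.2,0,28,0,0,0,0]'; python3 - <<'E'
from h import *
p=W(-100,-5,40); p[2]=.189; goto(p)
E
```

```text
clock: 2.78
position: [0.5894, 0.0176, 0.2024]
ee_rot: [-3.133, -0.098, -0.011]
force: [-1.2, 1.7, -2.2]
width: 0.306
t 2.78 pos [0.5894 0.0176 0.2024] tool x dir deg 3.57 down -1.0 F [-1.2  1.7 -2.2] w 28.1 shift units [-0.11 -0.11  0.34]
```

```bash
python3 -m jog '[28,-0.1,-0.1,0.1,0, 28,0,0,0.15,0,28,0,0,0.05,0, 28,0,0,0,0]'; python3 - <<'E'
from h import *
p=W(-100,-5,40); p[2]=.189; goto(p)
E
```

```text
clock: 3.12
position: [0.5858, 0.0212, 0.1924]
ee_rot: [-3.134, -0.096, -0.017]
force: [0.1, 0.1, 0.7]
width: 0.305
t 3.12 pos [0.5858 0.0212 0.1924] tool x dir deg 3.5 down -0.9999 F [0.1 0.1 0.7] w 28.0 shift units [-0.02 -0.02  0.08]
```

Close gently on the post.

```bash
python3 -m jog '[22,0,0,0.05,0, 18,0,0,0,0, 10,0,0,0,0, 10,0,0,0,0, 10,0,0,0,0, 10,0,0,0,0]' 15; python3 - <<'E'
from h import *
for th in (0,.4,.8,1.2,1.57):
    print(th,W(-100+45*np.sin(th),-50+45*np.cos(th),40))
goto(W(-100,-5,40)+[0,0,.0144])
E
```

```text
clock: 3.62
position: [0.5859, 0.0236, 0.1907]
ee_rot: [-3.131, -0.099, -0.017]
force: [0.6, -0.2, -1.0]
width: 0.168
0 [0.5849844  0.02176098 0.17464102]
0.4 [0.60036694 0.01924915 0.18340293]
0.8 [0.61380413 0.01004583 0.19078153]
1.2 [ 0.62317454 -0.00439598  0.1956119 ]
1.57 [ 0.62692353 -0.02044843  0.19714101]
t 3.62 pos [0.5859 0.0236 0.1907] tool x dir deg 3.62 down -0.9999 F [ 0.6 -0.2 -1. ] w 15.5 shift units [-0.03  0.04  0.04]
```

```bash
python3 -m jog '[10,0.19,0.02,-0.11,0, 10,0.19,0.07,-0.11,0, 10,0.17,0.11,-0.1,0, 10,0.15,0.15,-0.09,0]'; python3 - <<'E'
from h import *
for th in (.8,1.2,1.65): goto(W(-100+45*np.sin(th),-50+45*np.cos(th),40)+[0,0,.0165])
E
```

```text
clock: 3.95
position: [0.6134, 0.0149, 0.2061]
ee_rot: [-3.126, -0.105, -0.006]
force: [-1.5, 5.3, -4.7]
width: 0.168
t 3.95 pos [0.6134 0.0149 0.2061] tool x dir deg 3.85 down -0.9999 F [-1.5  5.3 -4.7] w 15.5 shift units [ 0.    0.12 -0.03]
t 3.95 pos [0.6134 0.0149 0.2061] tool x dir deg 3.85 down -0.9999 F [-1.5  5.3 -4.7] w 15.5 shift units [ 0.21  0.49 -0.16]
t 3.95 pos [0.6134 0.0149 0.2061] tool x dir deg 3.85 down -0.9999 F [-1.5  5.3 -4.7] w 15.5 shift units [ 0.27  0.99 -0.2 ]
```

```bash
python3 -m jog '[10,0.1,0.22,-0.07,0, 10,0.09,0.24,-0.06,0, 10,0.06,0.24,-0.03,0, 10,0.02,0.24,-0.01,0, 10,0,0.12,0,0]'; python3 - <<'E'
from h import *
for th in (1.57,1.65): goto(W(-100+45*np.sin(th),-50+45*np.cos(th),40)+[0,0,.0165])
E
```

```text
clock: 4.37
position: [0.636, -0.0189, 0.2173]
ee_rot: [-3.112, -0.116, -0.022]
force: [-5.1, 7.0, -2.2]
width: 0.16
t 4.37 pos [ 0.636  -0.0189  0.2173] tool x dir deg 4.24 down -0.9995 F [-5.1  7.  -2.2] w 14.7 shift units [-0.23  0.02  0.09]
t 4.37 pos [ 0.636  -0.0189  0.2173] tool x dir deg 4.24 down -0.9995 F [-5.1  7.  -2.2] w 14.7 shift units [-0.24  0.11  0.09]
```

```bash
python3 -m jog '[10,-0.15,0.1,0.05,0, 10,0,0.12,0,0, 10,0,0.12,0,0, 10,0,0,0,0, 28,0,0,0,0, 28,0,0,0,0, 28,0,0,0,0]'; python3 - <<'E'
from h import *
goto(W(-55,-50,40)+[0,0,.0165])
E
python3 -m jog '[28,0,0,-0.5,0, 28,0,0,-0.7,0, 10,-0.3,-0.5,-0.5,0, 0,-0.3,-0.9,0,0, 0,-0.4,-0.9,0,0, 0,-0.4,-0.9,0,0, 0,0,0,0,0]'; python3 - <<'E'
from h import *
p=W(-100,95,51);print(p); goto([*p[:2],.25])
a=get_image("top")[130:260,180:340,::-1]
cv2.imwrite("pics/n2.png",cv2.resize(a,None,fx=4,fy=4,interpolation=cv2.INTER_CUBIC))
E
```

```text
clock: 4.95
position: [0.638, -0.0202, 0.2188]
ee_rot: [-3.094, -0.13, -0.039]
force: [0.8, 0.4, -0.5]
width: 0.294
t 4.95 pos [ 0.638  -0.0202  0.2188] tool x dir deg 4.76 down -0.9987 F [ 0.8  0.4 -0.5] w 27.0 shift units [-0.28 -0.01  0.12]
clock: 5.53
position: [0.5739, 0.0948, 0.2964]
ee_rot: [-3.099, -0.106, -0.055]
force: [-0.4, 1.2, 0.7]
width: 0.016
[0.57269561 0.12115532 0.1841673 ]
t 5.53 pos [0.5739 0.0948 0.2964] tool x dir deg 3.88 down -0.9986 F [-0.4  1.2  0.7] w 1.4 shift units [-0.03 -0.61  1.18]
```

View pics/n2.png

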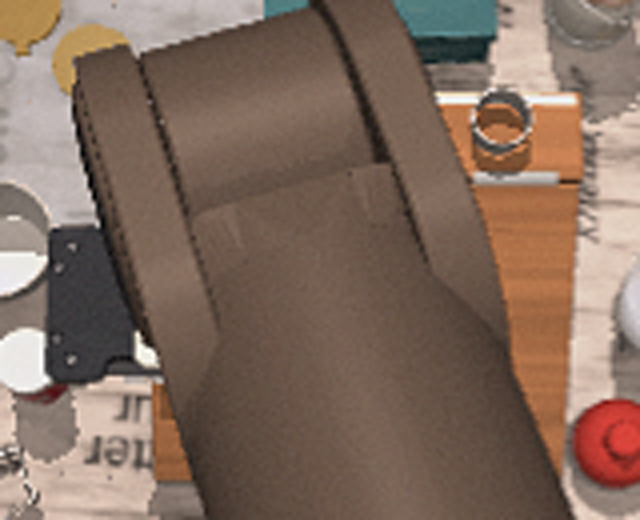

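The arm covers the latch; I'll swing aside to see the keeper.

```bash
python3 -m jog '[0,-0.3,-0.95,0,0, 0,-0.3,-0.95,0,0, 0,-0.3,-0.95,0,0, 0,-0.3,-0.95,0,0, 0,-0.3,-0.95,0,0, 0,-0.3,-0.95,0,0, 0,0,0,0,0]'; python3 - <<'E'
from h import *
a=get_image("top")[145:260,180:340,::-1]
cv2.imwrite("pics/n3.png",cv2.resize(a,None,fx=5,fy=5,interpolation=cv2.INTER_CUBIC))
goto([.5727,.1211,.25])
E
```

```text
clock: 6.17
position: [0.4975, 0.3101, 0.3036]
ee_rot: [-3.106, -0.071, -0.076]
force: [-0.5, 0.6, 0.3]
width: 0.006
t 6.22 pos [0.4997 0.3062 0.3034] tool x dir deg 2.42 down -0.9983 F [-0.7 -0.2  0.5] w 0.4 shift units [1.56 4.74 1.27]
```

View pics/n3.png

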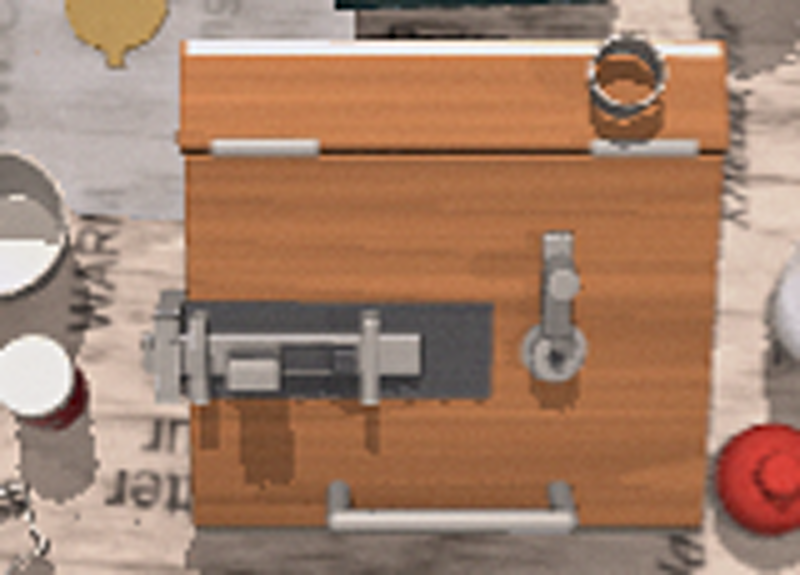

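Keeper now points up the slope (arm at crop x≈558, post at (565,283)); bolt and knob unchanged (knob top at (253,374)). Now to the knob with closed fingers.

```bash
python3 -m jog '[0,0.28,0.79,0,-0.25, 0,0.28,0.79,0,0, 0,0.28,0.79,0,0, 0,0.28,0.79,0,0, 0,0.28,0.79,0.3,0, 0,0.25,0.76,0.5,0, 0,0,0,0,0]'; python3 - <<'E'
from h import *
goto([.577,.121,.220])
print(R.from_rotvec(observe()["ee_rot"]).as_matrix()[:,2].round(3))
p=ray("top",[((565.5)/5-.5+180,(283.5)/5-.5+145)],W(-55,-50,49)[2]); print(p,W(-55,-50,49))
E
```

```text
clock: 6.8
position: [0.5901, 0.1073, 0.2707]
ee_rot: [-3.112, -0.105, -0.094]
force: [-0.5, -1.1, -0.9]
width: 0.002
t 6.8 pos [0.5901 0.1073 0.2707] tool x dir deg 3.81 down -0.9979 F [-0.5 -1.1 -0.9] w 0.2 shift units [-0.38 -0.33  1.25]
[ 0.059  0.028 -0.998]
[[ 0.62318133 -0.02120693  0.20493524]] [ 0.6224364  -0.02079025  0.20493524]
```

```bash
python3 -m jog '[0,-0.2,-0.17,0.4,0, 0,-0.18,-0.16,0.4,0, 0,0,0,0.3,0, 0,0,0,0,0]'; python3 - <<'E'
from h import *
goto([.577,.121,.213])
E
```

```text
clock: 7.13
position: [0.5818, 0.1062, 0.2242]
ee_rot: [-3.12, -0.074, -0.098]
force: [0.3, -1.4, 0.4]
width: 0.005
t 7.13 pos [0.5818 0.1062 0.2242] tool x dir deg 2.69 down -0.9978 F [ 0.3 -1.4  0.4] w 0.5 shift units [-0.12 -0.37  0.28]
```

```bash
python3 -m jog '[0,-0.1,-0.35,0,-0.2, 0,0,0,0,0, 0,0,0,0,0]'; python3 - <<'E'
from h import *
goto([.577,.121,.213])
E
```

```text
clock: 7.38
position: [0.5785, 0.1171, 0.2252]
ee_rot: [-3.122, -0.102, -0.1]
force: [0.1, -0.6, 0.0]
width: 0.005
t 7.38 pos [0.5785 0.1171 0.2252] tool x dir deg 3.71 down -0.9978 F [ 0.1 -0.6  0. ] w 0.5 shift units [-0.05 -0.09  0.3 ]
```

```bash
python3 -m jog '[0,0,-0.09,0.15,0, 0,0,0,0.15,0, 0,0,0,0.05,0]'; python3 -m jog '[0,0.01,0,0.08,0, 0,0.01,0,0.08,0]';python3 - <<'E'
from h import *
goto([.577,.121,.213])
E
```

```text
clock: 7.63
position: [0.581, 0.1217, 0.2129]
ee_rot: [-3.121, -0.102, -0.108]
force: [0.1, -1.0, 3.5]
width: 0.008
clock: 7.8
position: [0.5838, 0.1218, 0.2077]
ee_rot: [-3.12, -0.101, -0.113]
force: [-0.1, -1.8, 9.4]
width: 0.008
t 7.8 pos [0.5838 0.1218 0.2077] tool x dir deg 3.69 down -0.9972 F [-0.1 -1.8  9.4] w 0.7 shift units [-0.16  0.01 -0.15]
```

```bash
python3 -m jog '[0,0,0,0.12,0, 0,0,0,0.15,0]';python3 -m jog '[0,0,0.12,0.15,0, 0,0,0.12,0.15,0]'
```

```text
clock: 7.97
position: [0.5856, 0.1224, 0.204]
ee_rot: [-3.121, -0.1, -0.121]
force: [-35.6, -11.5, 84.6]
width: 0.004
clock: 8.13
position: [0.5856, 0.1188, 0.2046]
ee_rot: [-3.117, -0.106, -0.13]
force: [-29.9, -0.2, 61.3]
width: 0.004
```

```bash
python3 -m jog '[0,0,0.15,0.05,0, 0,0,0.15,0.05,0]';python3 -m jog '[0,0,0.15,0.06,0, 0,0,0.15,0.06,0]'
```

```text
clock: 8.3
position: [0.585, 0.1115, 0.2071]
ee_rot: [-3.113, -0.113, -0.136]
force: [-6.0, 1.8, 8.3]
width: 0.007
clock: 8.47
position: [0.5857, 0.1025, 0.2062]
ee_rot: [-3.11, -0.117, -0.141]
force: [-11.8, 1.1, 25.6]
width: 0.004
```

```bash
python3 -m jog '[0,0,0.15,0.06,0, 0,0,0.15,0.05,0]';python3 -m jog '[0,0,0.15,0.05,0, 0,0,0.15,0.05,0]';python3 -m jog '[0,0,0.12,0.04,0, 0,0,0.12,0.04,0]'
```

```text
clock: 8.63
position: [0.5863, 0.0936, 0.2063]
ee_rot: [-3.107, -0.121, -0.145]
force: [-11.3, 0.7, 23.0]
width: 0.007
clock: 8.8
position: [0.5868, 0.0851, 0.2064]
ee_rot: [-3.103, -0.126, -0.148]
force: [-11.1, 13.0, 20.4]
width: 0.003
clock: 8.97
position: [0.588, 0.0829, 0.207]
ee_rot: [-3.094, -0.133, -0.155]
force: [-5.7, 8.9, 12.2]
width: 0.005
```

```bash
python3 -m jog '[0,0,0,-0.3,0, 0,0,0,-0.8,0, 0,0,0,-0.8,0, 0,-0.3,-0.95,-0.5,-1, 0,-0.3,-0.95,0,-1, 0,-0.3,-0.95,0,-1, 0,-0.3,-0.95,0,-1, 0,-0.2,-0.95,0,-1, 0,-0.2,-0.95,0,-1,0,0,0,0,0]'; python3 - <<'E'
from h import *
a=get_image("top")[145:260,180:340,::-1]
cv2.imwrite("pics/n4.png",cv2.resize(a,None,fx=5,fy=5,interpolation=cv2.INTER_CUBIC))
s=observe();print(s["joints"].round(2),R.from_rotvec(s["ee_rot"]).as_matrix().round(3))
goto(W(-175,0,47))
E
```

```text
clock: 9.8
position: [0.4396, 0.2718, 0.3025]
ee_rot: [-2.919, -1.127, -0.178]
force: [-1.2, 1.2, 0.4]
width: 0.008
[-0.12  0.22 -0.65  1.8   0.19  1.06 -1.68] [[ 0.74   0.665  0.105]
 [ 0.664 -0.746  0.046]
 [ 0.109  0.035 -0.993]]
t 9.85 pos [0.4424 0.2694 0.3026] tool x dir deg 41.93 down -0.9934 F [0.4 0.2 0.6] w 0.5 shift units [-3.17  5.7   3.86]
```

View pics/n4.png

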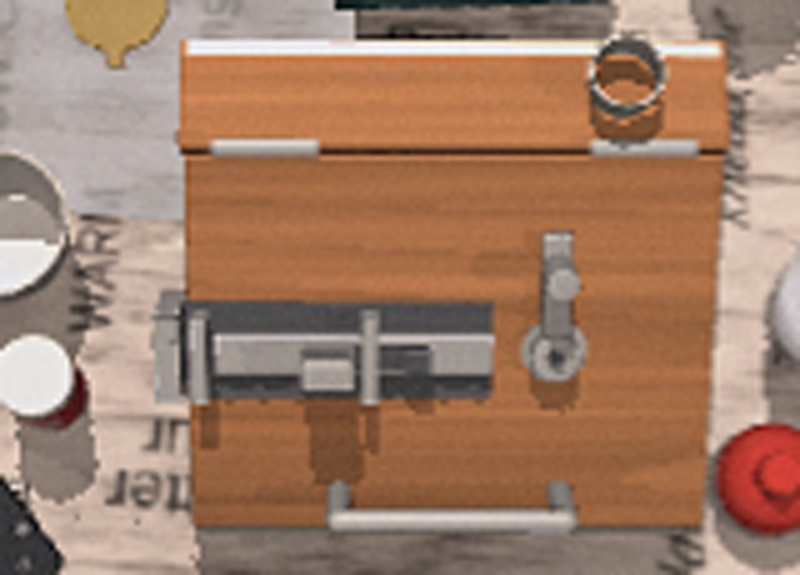

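Bolt is fully drawn (knob now at (328,374), about 34 mm over; its shadow length says it is up again). Lid still shut. Rotate for the handle.

```bash
python3 -m jog '[26,0,0,0,1,26,0,0,0,1,26,0,0,0,1,26,0,0,0,1,26,0,0,0,1,26,0,0,0,1,26,0,0,0,1,26,0,0,0,1,26,0,0,0,1,26,0,0,0,1,26,0,0,0,1,26,0,0,0,1,26,0,0,0,1,26,0,0,0,1,26,0,0,0,1,26,0,0,0,1,26,0,0,0,1,26,0,0,0,1,26,0,0,0,1,26,0,0,0,1]'; python3 - <<'E'
from h import *
s=observe();print(s["joints"].round(2),R.from_rotvec(s["ee_rot"]).as_matrix().round(3)); print(W(-175,0,47))
goto([*W(-175,0,47)[:2],.26])
E
```

```text
clock: 11.52
position: [0.4537, 0.2524, 0.2889]
ee_rot: [-2.793, 1.324, -0.105]
force: [1.6, -0.4, -2.8]
width: 0.284
[-1.53  0.3   1.16  1.89 -0.29  1.06 -2.72] [[ 0.631 -0.771  0.082]
 [-0.774 -0.632  0.015]
 [ 0.04  -0.073 -0.996]]
[0.51635093 0.02209362 0.14320319]
t 11.52 pos [0.4537 0.2524 0.2889] tool x dir deg -50.81 down -0.9965 F [ 1.6 -0.4 -2.8] w 26.1 shift units [5.42 2.49 0.76]
```

The last joint is at its limit this way round; I turn back the other way (to +94°).

```bash
python3 -m jog '[26,0,0,0,-1,26,0,0,0,-1,26,0,0,0,-1,26,0,0,0,-1,26,0,0,0,-1,26,0,0,0,-1,26,0,0,0,-1,26,0,0,0,-1,26,0,0,0,-1,26,0,0,0,-1,26,0,0,0,-1,26,0,0,0,-1,26,0,0,0,-1,26,0,0,0,-1,26,0,0,0,-1,26,0,0,0,-1,26,0,0,0,-1,26,0,0,0,-1,26,0,0,0,-1,26,0,0,0,-1]'; python3 - <<'E'
from h import *
s=observe();print(s["joints"].round(2),R.from_rotvec(s["ee_rot"]).as_matrix().round(3))
goto([*W(-175,0,47)[:2],.26])
E
```

```text
clock: 13.18
position: [0.4676, 0.2351, 0.2937]
ee_rot: [2.49, 1.811, 0.122]
force: [-0.2, 0.0, -0.0]
width: 0.284
[-1.17  0.2   0.68  1.87 -0.08  1.04 -0.78] [[ 0.307  0.947  0.1  ]
 [ 0.951 -0.308 -0.002]
 [ 0.028  0.096 -0.995]]
t 13.18 pos [0.4676 0.2351 0.2937] tool x dir deg 72.13 down -0.995 F [-0.2  0.  -0. ] w 26.0 shift units [-4.72  2.71  0.97]
```

```bash
python3 -m jog '[26,0,0,0,-0.9,26,0,0,0,-0.9,26,0,0,0,-0.9,26,0,0,0,-0.9,26,0,0,0,0]'; python3 - <<'E'
from h import *
s=observe();print(s["joints"].round(2))
goto([*W(-175,0,47)[:2],.26])
E
```

```text
clock: 13.6
position: [0.471, 0.2304, 0.2943]
ee_rot: [2.079, 2.247, 0.1]
force: [-0.1, -0.1, -0.1]
width: 0.281
[-1.11  0.19  0.61  1.86 -0.06  1.04 -0.4 ]
t 13.6 pos [0.471  0.2304 0.2943] tool x dir deg 94.42 down -0.9948 F [-0.1 -0.1 -0.1] w 25.8 shift units [-5.27  0.63  1.  ]
```

```bash
python3 -m jog '[26,-0.85,0.1,0,0,26,-0.85,0.1,0,0,26,-0.85,0.1,0,0,26,-0.85,0.1,0,0,26,-0.85,0.1,0,0,26,-0.85,0.1,0.2,0,26,0,0,0.2,0,26,0,0,0,0]'; python3 - <<'E'
from h import *
s=observe();print(s["joints"].round(2), R.from_rotvec(s["ee_rot"]).as_matrix()[:,2].round(3))
goto([*W(-175,0,47)[:2],.20])
E
```

```text
clock: 14.27
position: [0.5145, 0.0163, 0.2847]
ee_rot: [2.113, 2.209, 0.105]
force: [0.1, 0.9, -0.9]
width: 0.283
[-0.78  0.18  0.74  1.92 -0.13  0.99  0.06] [ 0.107 -0.008 -0.994]
t 14.27 pos [0.5145 0.0163 0.2847] tool x dir deg 92.5 down -0.9942 F [ 0.1  0.9 -0.9] w 26.0 shift units [ 0.17 -0.17  2.11]
```

```bash
python3 -m jog '[26,0.1,-0.04,0.6,-0.2,26,0.05,-0.07,0.7,0,26,0,-0.08,0.6,0,26,0,0,0,0]'; python3 - <<'E'
from h import *
goto([.514,.022,.155])
E
```

```text
clock: 14.6
position: [0.517, 0.0209, 0.2081]
ee_rot: [2.102, 2.214, 0.11]
force: [-1.7, -0.6, 0.6]
width: 0.283
t 14.6 pos [0.517  0.0209 0.2081] tool x dir deg 92.94 down -0.9937 F [-1.7 -0.6  0.6] w 26.0 shift units [ 0.05 -0.22  1.31]
```

```bash
python3 -m jog '[26,0.03,-0.12,0.3,-0.15,26,0,-0.05,0.3,0,26,0,0,0,0]'; python3 - <<'E'
from h import *
goto([.514,.022,.155])
b=get_image("side")[120:260,190:330,::-1]
cv2.imwrite("pics/n5.png",cv2.resize(b,None,fx=4,fy=4,interpolation=cv2.INTER_CUBIC))
E
```

```text
clock: 14.85
position: [0.5135, 0.0232, 0.1846]
ee_rot: [2.088, 2.227, 0.108]
force: [-0.8, 0.3, -1.1]
width: 0.283
t 14.85 pos [0.5135 0.0232 0.1846] tool x dir deg 93.65 down -0.9937 F [-0.8  0.3 -1.1] w 26.0 shift units [-0.02 -0.07  0.74]
```

View pics/n5.png

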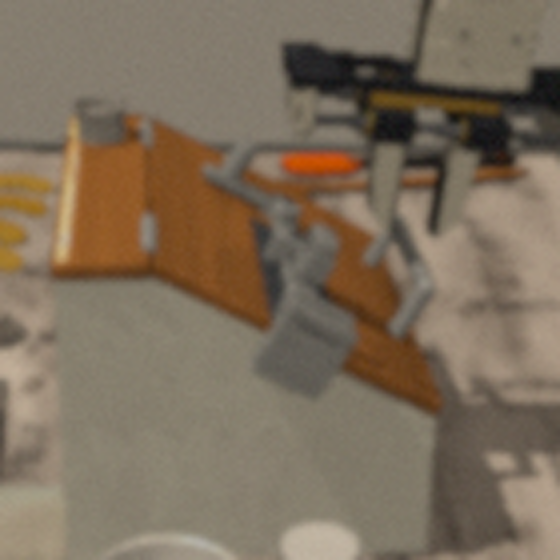

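Fingertips at (382,225) and (437,230) straddle the bar line (bar middle ≈(413,257)). Descend on.

```bash
python3 -m jog '[26,0,-0.05,0.3,0,26,0,-0.02,0.25,0,26,0,0,0.15,0,26,0,0,0,0]'; python3 - <<'E'
from h import *
goto([.514,.022,.155])
E
```

```text
clock: 15.23
position: [0.518, 0.0247, 0.1614]
ee_rot: [2.086, 2.223, 0.118]
force: [0.0, -0.2, -0.3]
width: 0.283
t 15.23 pos [0.518  0.0247 0.1614] tool x dir deg 93.6 down -0.9929 F [ 0.  -0.2 -0.3] w 26.0 shift units [-0.06 -0.12  0.15]
```

```bash
python3 -m jog '[26,-0.03,-0.1,0.12,0,20,0,0,0.03,0,5,0,0,0,0,5,0,0,0,0,5,0,0,0,0,5,0,0,0,0]' 40; python3 - <<'E'
from h import *
goto([.514,.022,.155])
for t in (0,.2,.4,.6,.8,1.0,1.03): print(t,((W(-175,0,47,t)-W(-175,0,47))*1e3).round(1))
E
```

```text
clock: 15.73
position: [0.5137, 0.0231, 0.1555]
ee_rot: [2.089, 2.224, 0.117]
force: [2.1, -0.0, -6.1]
width: 0.121
t 15.73 pos [0.5137 0.0231 0.1555] tool x dir deg 93.54 down -0.9932 F [ 2.1 -0.  -6.1] w 11.1 shift units [-0.03  0.01  0.01]
0 [0. 0. 0.]
0.2 [-5.8 -0.4 35.7]
0.4 [-4.4 -0.3 71.9]
0.6 [  4.1   0.3 107. ]
0.8 [ 19.5   1.3 139.8]
1.0 [ 41.    2.8 168.8]
1.03 [ 44.7   3.  172.8]
```

```bash
python3 -m jog '[5,0,-0.04,-0.4,0,5,0,0,-0.45,0,5,0,0.04,-0.45,0]'; python3 - <<'E'
from h import *
g=np.array([.5137,.0231,.1555])
for t in (.2,.3,.4,.6): print(t); goto(g+W(-175,0,47,t)-W(-175,0,47))
E
```

```text
clock: 15.98
position: [0.5075, 0.0226, 0.2056]
ee_rot: [2.089, 2.222, 0.111]
force: [8.0, 1.8, -10.6]
width: 0.113
0.2
t 15.98 pos [0.5075 0.0226 0.2056] tool x dir deg 93.49 down -0.9933 F [  8.    1.8 -10.6] w 10.3 shift units [ 0.01 -0.03  0.36]
0.3
t 15.98 pos [0.5075 0.0226 0.2056] tool x dir deg 93.49 down -0.9933 F [  8.    1.8 -10.6] w 10.3 shift units [ 0.    0.02 -0.09]
0.4
t 15.98 pos [0.5075 0.0226 0.2056] tool x dir deg 93.49 down -0.9933 F [  8.    1.8 -10.6] w 10.3 shift units [-0.01  0.11 -0.54]
0.6
t 15.98 pos [0.5075 0.0226 0.2056] tool x dir deg 93.49 down -0.9933 F [  8.    1.8 -10.6] w 10.3 shift units [-0.02  0.42 -1.38]
```

Following the arc nicely.

```bash
python3 -m jog '[5,0,0.11,-0.45,0,5,0,0.14,-0.45,0,5,0,0.18,-0.43,0]'; python3 - <<'E'
from h import *
g=np.array([.5137,.0231,.1555])
for t in (.6,.7,.8,.9,1.0,1.03): print(t); goto(g+W(-175,0,47,t)-W(-175,0,47))
E
```

```text
clock: 16.23
position: [0.5162, 0.0233, 0.2607]
ee_rot: [2.091, 2.222, 0.103]
force: [8.4, 0.2, -12.9]
width: 0.12
0.6
t 16.23 pos [0.5162 0.0233 0.2607] tool x dir deg 93.42 down -0.9938 F [  8.4   0.2 -12.9] w 11.0 shift units [-0.    0.05 -0.04]
0.7
t 16.23 pos [0.5162 0.0233 0.2607] tool x dir deg 93.42 down -0.9938 F [  8.4   0.2 -12.9] w 11.0 shift units [-0.01  0.26 -0.44]
0.8
t 16.23 pos [0.5162 0.0233 0.2607] tool x dir deg 93.42 down -0.9938 F [  8.4   0.2 -12.9] w 11.0 shift units [-0.01  0.52 -0.81]
0.9
t 16.23 pos [0.5162 0.0233 0.2607] tool x dir deg 93.42 down -0.9938 F [  8.4   0.2 -12.9] w 11.0 shift units [-0.02  0.81 -1.16]
1.0
t 16.23 pos [0.5162 0.0233 0.2607] tool x dir deg 93.42 down -0.9938 F [  8.4   0.2 -12.9] w 11.0 shift units [-0.02  1.13 -1.48]
1.03
t 16.23 pos [0.5162 0.0233 0.2607] tool x dir deg 93.42 down -0.9938 F [  8.4   0.2 -12.9] w 11.0 shift units [-0.02  1.24 -1.56]
```

```bash
python3 -m jog '[5,0,0.26,-0.42,0,5,0,0.27,-0.38,0,5,0,0.29,-0.35,0,5,0,0.2,-0.2,0]'; python3 - <<'E'
from h import *
g=np.array([.5137,.0231,.1555])
for t in (.9,1.0,1.03): print(t); goto(g+W(-175,0,47,t)-W(-175,0,47))
E
```

```text
clock: 16.57
position: [0.5456, 0.0252, 0.318]
ee_rot: [2.099, 2.227, 0.087]
force: [-0.7, 0.5, -9.9]
width: 0.117
0.9
t 16.57 pos [0.5456 0.0252 0.318 ] tool x dir deg 93.36 down -0.9952 F [-0.7  0.5 -9.9] w 10.8 shift units [ 0.   -0.08  0.19]
1.0
t 16.57 pos [0.5456 0.0252 0.318 ] tool x dir deg 93.36 down -0.9952 F [-0.7  0.5 -9.9] w 10.8 shift units [ 0.    0.24 -0.13]
1.03
t 16.57 pos [0.5456 0.0252 0.318 ] tool x dir deg 93.36 down -0.9952 F [-0.7  0.5 -9.9] w 10.8 shift units [-0.    0.34 -0.22]
```

```bash
python3 -m jog '[5,0,0.2,-0.16,0,5,0,0.15,-0.1,0,5,0,0.06,-0.04,0]'; python3 - <<'E'
from h import *
g=np.array([.5137,.0231,.1555])
goto(g+W(-175,0,47,1.)-W(-175,0,47))
E
```

```text
clock: 16.82
position: [0.5547, 0.0258, 0.329]
ee_rot: [2.108, 2.236, 0.068]
force: [-0.4, 0.4, -11.0]
width: 0.119
t 16.82 pos [0.5547 0.0258 0.329 ] tool x dir deg 93.32 down -0.9967 F [ -0.4   0.4 -11. ] w 10.9 shift units [ 0.   -0.01  0.12]
```

```bash
python3 -m jog '[5,0,0.12,-0.08,0,5,0,0.12,-0.08,0,5,0,0,0,0,26,0,0,0,0,26,0,0,0,0,26,0,0,0,0]'; python3 - <<'E'
from h import *
g=np.array([.5137,.0231,.1555])
goto(g+W(-175,0,47,1.)-W(-175,0,47))
E
```

```text
clock: 17.32
position: [0.5565, 0.0258, 0.3299]
ee_rot: [2.119, 2.244, 0.044]
force: [-0.2, -0.2, 0.4]
width: 0.261
t 17.32 pos [0.5565 0.0258 0.3299] tool x dir deg 93.25 down -0.9981 F [-0.2 -0.2  0.4] w 23.9 shift units [ 0.01 -0.05  0.14]
```

```bash
python3 -m jog '[26,0,0,-0.5,0,26,0,0,-0.8,0,26,0,0,-0.8,0,26,0.5,-0.3,-0.2,0,26,0.9,-0.4,0,0,26,0.9,-0.4,0,0,26,0.9,-0.4,0,0,26,0.9,-0.4,0,0,26,0.9,-0.4,0,0,26,0.9,-0.4,0,0,26,0,0,0,0,26,0,0,0,0]'; python3 - <<'E'
from h import *
goto([.5,.25,.35])
a=get_image("top")[135:265,160:360,::-1]; b=get_image("side")[100:290,150:350,::-1]
cv2.imwrite("pics/n6.png",np.hstack([cv2.resize(a,(400,260)),cv2.resize(b,(400,380))[:260]]) if 0 else np.vstack([cv2.resize(a,(460,299),interpolation=2),cv2.resize(b,(460,437)  ,interpolation=2)[:300]]))
E
```

```text
clock: 18.32
position: [0.4322, 0.2656, 0.4246]
ee_rot: [2.121, 2.227, 0.091]
force: [1.1, -1.6, 0.1]
width: 0.279
t 18.32 pos [0.4322 0.2656 0.4246] tool x dir deg 92.78 down -0.9961 F [ 1.1 -1.6  0.1] w 25.6 shift units [-0.46  1.5   2.01]
```

View pics/n6.png

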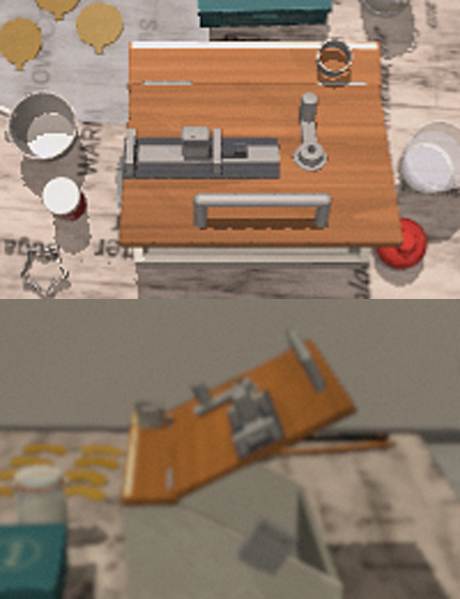

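The lid stands up with the keeper up the slope (309,105→158), the bolt drawn, and the bystanders in place. I'll check the lid angle numerically from the handle at top-crop (262,200).

```bash
python3 - <<'E'
from h import *
uv=[(262/2.3+160,201/2.3+135)]
for t in (.85,.9,.95,1.0):
    p=W(-175,0,47,t)+[0,0,.004]; print(t,p.round(4),ray("top",uv,[p[2]]).round(4))
# far (upper) end post-top check
uv=[(309/2.3+160,101/2.3+135)]
for t in (.85,.9,.95,1.0):
    p=W(-55,-50,49,t); print(t,p.round(4),ray("top",uv,[p[2]]).round(4))
E
```

```text
0.85 [0.5407 0.0238 0.2946] [[0.5568 0.0238 0.2946]]
0.9 [0.5459 0.0241 0.302 ] [[0.5556 0.0242 0.302 ]]
0.95 [0.5514 0.0245 0.3092] [[0.5545 0.0245 0.3092]]
1.0 [0.5573 0.0249 0.316 ] [[0.5535 0.0248 0.316 ]]
0.85 [ 0.6581 -0.0184  0.254 ] [[ 0.6637 -0.0182  0.254 ]]
0.9 [ 0.6613 -0.0181  0.2558] [[ 0.6632 -0.0181  0.2558]]
0.95 [ 0.6647 -0.0179  0.2574] [[ 0.6628 -0.0179  0.2574]]
1.0 [ 0.6681 -0.0177  0.2588] [[ 0.6624 -0.0178  0.2588]]
```

```bash
python3 -c "
from cell import *
print(sign_off()); s=observe(); print(s['clock'],s['force'])"
```

```text
the job is handed in; nothing more can be done
None
the job is handed in; nothing more can be done
```

I turned the keeper clear, drew the bolt back to its stop and let its knob spring up. I then raised the lid to its stop, let go and backed the arm away. The job was handed in at about 18.3 s of the 56 s.

**Last checks:**
- **Keeper:** pictures show the arm pointing straight up the slope.
- **Bolt:** drawn about 34 mm in the picture taken before lifting the lid. Its shadow was as long as before, so the knob was up. It still looked drawn in the last picture.
- **Lid:** it stands still where I left it. The last two pushes hardly moved it, so I take it to be at the stop. The picture is less sure: the handle puts the angle at about 0.97 rad and the keeper post at about 0.93. Both are above 0.9, but the post only just.
- **Bystanders:** they look unmoved in the last view. I judged this by eye and didn't measure it.
- **Gripper:** it was about 0.25 m clear of the case, and the force reading was near zero.

**What went less well:**
- **Knob force:** pressing the knob pushed the force reading to about 92 N for a moment (limit 120 N). I eased off after that.
- **Tool tilt:** the tool picked up a tilt of a few degrees from pushing on things.
- **Wrist turn:** I first turned the wrist the wrong way, close to a joint limit, and had to turn it back.

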